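Index the dividing plate to its third stop and hold it

ROBOT

A 6-joint arm with a two-finger parallel gripper is mounted at the origin on a cart in front of the work surface, level with it; the furniture and walls round the work are solid. World frame = base frame: x ahead of the robot, y to its left, z up, the work surface at z = 0. Lengths are in mm, angles in degrees, forces in N, time in s.
With the tool pointing down it reaches from about 150 to 775 mm from the base axis. Payload 6.1 kg.
Tool frame: the origin (TCP) lies midway between the tips of the shut fingers; the grasp point (between the pads) lies 19 mm behind it; z points along the fingers, y is the direction in which the jaws open and shut (so a half turn about z gives the same grasp; the last joint's range is limited). The gripper opens to 85 mm and grips with 20 to 120 N. Pads are 22 mm wide; open, the fingers measure 114 mm over their backs; the gripper's body (76 mm by 85 mm) begins 54 mm behind the grasp point. The pads swing forward as they close: fully open they stand 13 mm farther back than shut.
Start: joints at [75.229, 7.208, -2.269, 80.523, 0, 90], TCP at [133.845, 507.635, 231.295] pointing down, gripper open.
Joint ranges: [-155.77, 155.77], [-54.66, 111.73], [-72.52, 77.12], [-102.08, 115.82], [-83.92, 84.16], [-180, 180]. Speed limits (degrees/s): [136.94, 136.94, 172.46, 180, 180, 180].

INTERFACE

Orientations are given as a 3x3 rotation matrix whose columns are the frame's x, y, z axes.
In Python, from rig import env gives the robot as it stands.
- The arm moves only by the tool carry_out, never from a script. Its argument "commands" is a list of rows, each a list of 7 numbers: the turn, a rotation vector about the tool's x, y, z in degrees, then the shift along the tool's x, y, z in cm, then the closure in counts, from 0 (fully open) to 255 (shut). In form: [[ax, ay, az, tx, ty, tz, fingers], ...]. A call has 1 to 12 rows; each row shifts and turns the pose as measured when the row begins, along the tool's axes as they then stand; what a row does not reach is not made up. A row lasts 1/8 s, in which the tool goes at most 62.5 mm and 10.7 degrees, less where a joint would pass 70% of its speed; a pose out of reach is approached as far as the arm can. A call with a gripper value outside its range is refused whole. The fingers move at their own pace and stop on an object; "squeeze" is the grip in N (left out, the last holds). Time passes only in rows, so rows that do not move let the fingers close. It gives the time, the measured TCP pose, the force and the opening at its end, in the units of the state.
- env.observe(): the state, without advancing time (a new reading comes with each control period).
- env.snapshot(name): name is "side" or "top"; returns (picture, depth): 384x512x3 uint8, red, green, blue; 384x512 float32, mm along the optical axis (not along the pixel's ray), 0 where there is no reading.
- env.camera_info(name): a dict with "fx", "fy", "cx", "cy" (pixels), "rvec" (rotation vector, rad) and "tvec" (3), from world to camera coordinates, as OpenCV has them. Camera axes: x right, y down, z forward; pixel columns grow to the right and rows downward; lengths in mm; the calibration is good to about 2 mm. A picture is of the moment at which its call begins. camera_info takes no time and is no camera call.
- env.finish_job(): hands the job in, once; it reports no verdict.
The state is a dict: "clock": time; "joint_positions": joint angles; "joint_vel": joint speeds; "tau": joint torques, N m; "tcp_pos": TCP position; "eef_rot": TCP orientation; "force": force on the tool from outside, world axes, zero at the start; "torque": the same for the moment, N m; "width": finger opening in mm.
Only numpy, scipy, OpenCV 4.12 (cv2) and the standard library are available. Lean on these libraries where they do the work, as an engineer would, in place of code of your own. Each camera call takes 0.05 s, during which the arm holds its last target.

TASK

Somebody has left the tan screw-top case standing on the round base of the indexing plate, in the way of its pointer arm: before you turn the knob past its first click, lift the case off and stand it upright on the worktop, clear of the base. Then take the black bar knob between the fingers and turn it clockwise (seen from above), feeling for the clicks, to the third stop and not over into the fourth; leave the other small things where they stand. Finish still gripping the knob, resting in the third stop, so that the plate can be locked: do not let go.

Things in the scene. Friction and masses are not known exactly. Their poses are not given: they have to be found in the camera images.
- case_mid (a point): tan round case with a black screw lid, 36 mm diameter, 50 mm tall, 35 g, loose; this point is its centre, 25 mm above its underside. It starts upright on the grey round base, about 92 mm from the knob's axis, in the sweep of the pointer arm.
- base_top (a point): fixed grey round base of the indexing plate, 230 mm diameter, 12 mm high; this point is on the knob's axis, on the base's top face (12 mm above the worktop), z up. In its frame the case starts near -y; the spring plunger's bracket stands at +y, 75 to 121 mm from the axis, its top 33 mm above the worktop. Five white engraved lines near the base's rim show where the pointer arm stands at stops 1 to 5, counted clockwise.
- knob_grip (a point): black bar knob at the centre of the plate, on a vertical axis: the bar is 48 mm long, 14 mm thick, its top 67 mm and its foot 31 mm above the worktop, with a hub of 34 mm diameter below the bar. This point is on the axis, 52 mm above the worktop, at the height to grip. The bar is aligned with the pointer arm: pinch its two flat 14 mm sides from above.
- pointer_tip (a point): orange end of the flat steel pointer arm that turns with the knob, 94 mm from the axis, 26 mm above the worktop (arm 11 mm wide, 7 mm thick). The horizontal direction from knob_grip to this point is the long direction of the knob's bar.
- index_knob (a joint): angle of the knob in rad, growing clockwise seen from above. It starts between 0 and 0.2, in a smooth stretch before the first click; a spring plunger on the rim keeps it in each stop: stops at 0.58, 0.94, 1.30 (the third), 1.66 and 2.02, ridges at 0.40, 0.76, 1.12, 1.48 and 1.84, end of travel 2.3. It resists most (about 0.13 N m) just after leaving a stop, not at all on the ridge, then pulls on into the next stop.
- oil_mid (a point): small amber bottle with a black cap, 26 mm diameter, 46 mm tall, loose; its centre, 23 mm above its underside. To be left alone.
- stopper_mid (a point): dark grey rubber stopper, 28 mm diameter, 23 mm tall, loose; its centre. To be left alone.
- slips_mid (a point): small box, blue lid over white, 32 x 32 x 21 mm, loose; its centre. To be left alone.
- case: the tan case as a solid (origin at the centre of its underside)
- index_base: the round base as a solid (origin at the centre of its underside). The rest of the worktop near it is free but for the small things listed, a fixed black mains plug with its cord at about x = 0.45, y = 0.10, and the sink beyond y = -0.33.
Things that resemble listed ones, but are neither listed nor needed, are in the scene too. What is shaped like the case but blue or turquoise is not meant.

How it is judged (in metres and radians):
On the way, in this order (a step that is already met when the one before it is completed fails the run):
1. the case stands upright on the worktop, clear of the base and let go (height (world z) of case_mid between 0.02 and 0.031 m and angle between case_mid's own z axis and vertical below 0.15 rad and horizontal distance between case_mid and base_top above 0.132 m and contact force between the fingers and case below 0.05 N), for 0.2 s.
2. the knob rests in the third stop, gripped by the fingers (value of joint index_knob between 1.23 and 1.37 rad and contact force between the fingers and index_knob above 2 N and distance between the grasp point and knob_grip below 0.03 m), for 0.2 s.
At the end, for the whole second after the job is handed in: the knob stands still within 0.07 rad of the third stop (1.30), pressed by the fingers with more than 2 N and with the grasp point within 30 mm of knob_grip; the case is released and stands upright (within 0.15 rad) on the worktop, its centre more than 132 mm from the knob's axis (all of step 1 and all of step 2 and velocity of joint index_knob between -0.1 and 0.1 rad/s); the arm keeps its last pose, push and grip.
It fails at once if the knob is turned over towards the fourth stop (value of joint index_knob above 1.47 rad).
It fails at once if the knob is turned past the first click while the case is still over the base (value of joint index_knob above 0.5 rad and horizontal distance between case_mid and base_top below 0.13 m).
It fails at once if the case is tipped over (angle between case_mid's own z axis and vertical above 0.9 rad).
It fails at once if the amber bottle, the stopper or the blue-lidded box is moved more than 3 cm or knocked over (distance of any of oil_mid, stopper_mid, slips_mid from where it was at the start of the episode above 0.03 m or angle between any of oil_mid, stopper_mid, slips_mid's own z axis and vertical above 0.5 rad).
It also fails if it takes over 64 s, if anything falls off the work surface, if the arm or the gripper's body presses on something with over 40 N, if the wrist force passes 120 N, or if a joint passes its speed limit or range.

## Working session

There is one attempt and no reset: what is moved stays moved. The work goes in short steps, Python scripts to look and compute and a tool call to move; the robot and the scene stay as the last step left them, time stands still between calls to the robot, and variables do not carry over. Pictures are saved under pics/ and viewed, and the job is handed in when it is done.

Besides the shell and the picture viewer there is one more tool, called after "Request:" as name([rows], argument=value, ...), one row to a line, values as JSON. carry_out: Moves the arm, as the interface text tells. Its arguments: {"type":"object","properties":{"commands":{"type":"array"},"squeeze":{"type":"number"}},"required":["commands"]}

```bash
ls; mkdir -p pics; python3 - <<'E'
from rig import env
import cv2,numpy as np
o=env.observe();print(o)
for n in("side","top"):
    p,d=env.snapshot(n);cv2.imwrite(f"pics/{n}0.png",p[:,:,::-1]);np.save(f"pics/{n}0.npy",d)
    print(n,env.camera_info(n))
E
```

```text
pics
{'clock': 0.0, 'joint_positions': array([ 7.52297696e+01,  7.24102955e+00, -2.32817394e+00,  8.05226732e+01,
       -4.69639164e-05,  8.99998280e+01]), 'joint_vel': array([ 0.02055824,  0.03459027, -0.07209913,  0.06511213, -0.10630761,
        0.08816376]), 'tau': array([ 2.93761455e-03, -4.35920727e+01,  3.52918303e+01,  1.74291985e-02,
        3.40015995e-04, -9.43387022e-06]), 'tcp_pos': array([133.74010782, 507.25205543, 230.51652893]), 'eef_rot': array([[-9.66956748e-01,  2.54940152e-01, -4.08021982e-04],
       [ 2.54940478e-01,  9.66955504e-01, -1.55077165e-03],
       [-8.14859153e-07, -1.60355043e-03, -9.99998714e-01]]), 'force': array([ 0.08167274,  0.17437027, -0.84287606]), 'torque': array([ 0.04818845, -0.10089284,  0.00362173]), 'width': 85.65466530491973}
side {'fx': 391.88005875615005, 'fy': 391.88005875615005, 'cx': 261.81669576921564, 'cy': 195.21860720582922, 'rvec': array([-0.04040962,  2.83049714, -1.35478732]), 'tvec': array([585.28767428,  73.60039584, 966.15110566])}
top {'fx': 361.6029435933106, 'fy': 361.6029435933106, 'cx': 257.6448561690378, 'cy': 191.124711102074, 'rvec': array([ 2.2039317 , -2.14430701,  0.07268144]), 'tvec': array([-12.92443078, 602.71809846, 981.81065364])}
```

View pics/side0.png

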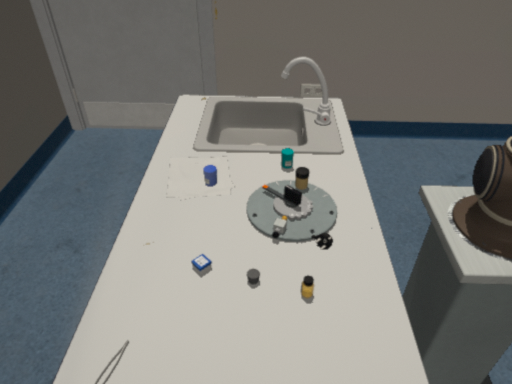

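View pics/top0.png

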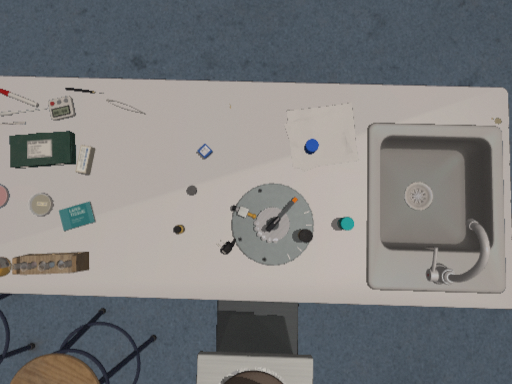

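The tan case with the black lid is at side (302,178) and top (305,236). The similar blue one at side (210,176) and turquoise one at (288,158) aren't meant. I'll confirm this in enlarged crops and measure.

```bash
cat > h.py <<'E'
import cv2,numpy as np
from rig import env
def ray(n,u,v):
    c=env.camera_info(n);R=cv2.Rodrigues(c["rvec"])[0];o=-R.T@c["tvec"]
    return o,R.T@np.array([(u-c["cx"])/c["fx"],(v-c["cy"])/c["fy"],1])
def onz(n,u,v,z):
    o,d=ray(n,u,v);return o+d*(z-o[2])/d[2]
def proj(n,P):
    c=env.camera_info(n);K=np.array([[c["fx"],0,c["cx"]],[0,c["fy"],c["cy"]],[0,0,1]])
    return cv2.projectPoints(np.array(P,float).reshape(-1,1,3),c["rvec"],c["tvec"],K,None)[0].reshape(-1,2)
def dep(n,u,v,d):
    o,r=ray(n,u,v);return o+r*d[int(v),int(u)]
def crop(n,x,y,w,h,s,out,src):
    im=cv2.imread(src)[y:y+h,x:x+w];cv2.imwrite(out,cv2.resize(im,None,fx=s,fy=s,interpolation=cv2.INTER_CUBIC))
E
python3 - <<'E'
from h import *
crop("top",215,170,120,100,6,"pics/tc0.png","pics/top0.png")
crop("side",235,145,115,100,6,"pics/sc0.png","pics/side0.png")
E
```

```text
(no output)
```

View pics/tc0.png

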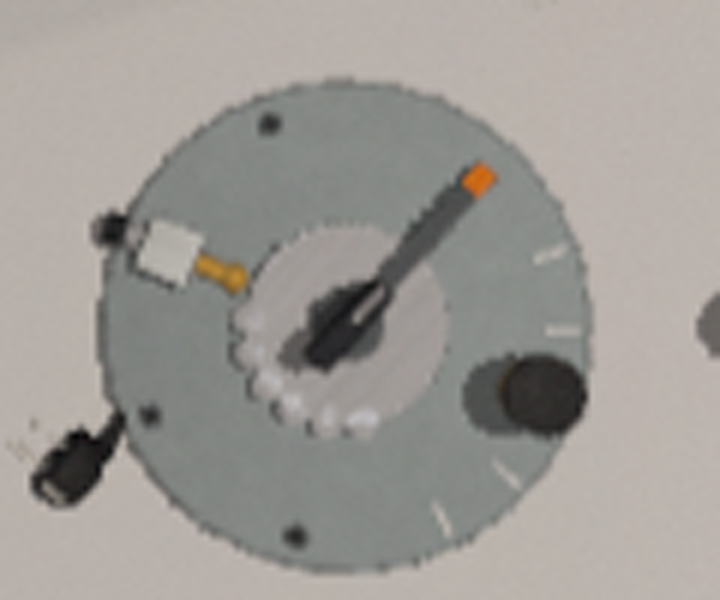

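View pics/sc0.png

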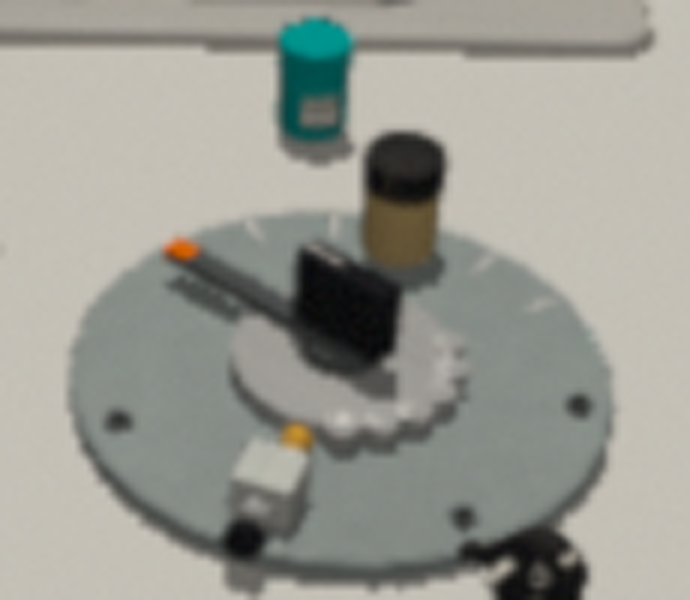

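The crops confirm it: the tan body with a black lid stands on the base at top crop (543,393), which is full-image (305.5,235.5). The orange tip is at crop (480,179) and the bar points at it.

```bash
python3 - <<'E'
from h import *
im=cv2.imread("pics/top0.png");hsv=cv2.cvtColor(im,cv2.COLOR_BGR2HSV)
sub=np.zeros(im.shape[:2],np.uint8)
m=((hsv[:,:,0]>60)&(hsv[:,:,0]<105)&(hsv[:,:,1]>12)&(hsv[:,:,1]<60)).astype(np.uint8)
sub[170:275,222:325]=1;m&=sub
m=cv2.morphologyEx(m,cv2.MORPH_OPEN,np.ones((3,3)))
c=max(cv2.findContours(m,cv2.RETR_EXTERNAL,cv2.CHAIN_APPROX_NONE)[0],key=cv2.contourArea)
hull=cv2.convexHull(c).reshape(-1,2)
W=np.array([onz("top",u,v,12)[:2] for u,v in hull]).astype(np.float32)
def cfit(W):
    A=np.c_[2*W,np.ones(len(W))];s=np.linalg.lstsq(A,(W**2).sum(1),rcond=None)[0];return s[:2],np.sqrt(s[2]+s[:2]@s[:2])
for _ in range(4):
    cc,r=cfit(W);W=W[abs(np.hypot(*(W-cc).T)-r)<3]
print("base",cc,r,len(W))
d=np.load("pics/top0.npy")
# case lid: by depth height
us,vs=np.meshgrid(range(290,325),range(222,252));P=np.array([dep("top",u,v,d) for u,v in zip(us.ravel(),vs.ravel())])
k=(P[:,2]>52)&(P[:,2]<75);print("case",P[k].mean(0),(P[k].min(0)+P[k].max(0))/2,k.sum())
uv=np.c_[us.ravel(),vs.ravel()][k];mu=(uv.min(0)+uv.max(0))/2;print(mu,onz("top",*mu,62))
# side lid
o=((hsv[:,:,0]<15)&(hsv[:,:,1]>170)&(hsv[:,:,2]>150));o[:, :280]=0;o[:,310:]=0;o[:190]=0;o[225:]=0
v,u=np.nonzero(o);print("tip",u.mean(),v.mean(),onz("top",u.mean(),v.mean(),29.5),o.sum())
# knob top by depth
us,vs=np.meshgrid(range(255,290),range(205,240));P=np.array([dep("top",u,v,d) for u,v in zip(us.ravel(),vs.ravel())])
k=(P[:,2]>58)&(P[:,2]<75);print("knob",P[k].mean(0),k.sum());q=P[k][:,:2];l,V=np.linalg.eigh(np.cov(q.T));print(np.degrees(np.arctan2(V[1,1],V[0,1]))%180)
for nm,(u,v) in dict(oil=(180,229),stop=(192,190),slips=(205,151),turq=(346,224),blue=(312,146),plug=(227,248),brk=(246,213)).items(): print(nm,dep("top",u,v,d))
# side check
for z,P in (("knobtop",[*cc,67]),("basec",[*cc,12])): print(z,proj("side",P),proj("top",P))
E
```

```text
Traceback (most recent call last):
ValueError: max() iterable argument is empty
```

```bash
cat > m.py <<'E'
from h import *
im=cv2.imread("pics/top0.png");hsv=cv2.cvtColor(im,cv2.COLOR_BGR2HSV)
print(hsv[190,270],hsv[250,280],hsv[170,230])
sub=np.zeros(im.shape[:2],np.uint8)
lab=cv2.cvtColor(im,cv2.COLOR_BGR2LAB).astype(int)
m=((lab[:,:,1]<127)&(lab[:,:,0]>110)).astype(np.uint8)
print(lab[190,270],lab[170,230])
sub[170:275,222:325]=1;m&=sub
m=cv2.morphologyEx(m,cv2.MORPH_OPEN,np.ones((3,3)))
c=max(cv2.findContours(m,cv2.RETR_EXTERNAL,cv2.CHAIN_APPROX_NONE)[0],key=cv2.contourArea)
hull=cv2.convexHull(c).reshape(-1,2)
W=np.array([onz("top",u,v,12)[:2] for u,v in hull])
def cfit(W):
    A=np.c_[2*W,np.ones(len(W))];s=np.linalg.lstsq(A,(W**2).sum(1),rcond=None)[0];return s[:2],np.sqrt(s[2]+s[:2]@s[:2])
for _ in range(4):
    cc,r=cfit(W);W=W[abs(np.hypot(*(W-cc).T)-r)<3]
print("base",cc,r,len(W))
d=np.load("pics/top0.npy")
us,vs=np.meshgrid(range(290,325),range(222,252));P=np.array([dep("top",u,v,d) for u,v in zip(us.ravel(),vs.ravel())])
k=(P[:,2]>52)&(P[:,2]<75);print("case",P[k].mean(0),(P[k].min(0)+P[k].max(0))/2,k.sum())
uv=np.c_[us.ravel(),vs.ravel()][k];mu=(uv.min(0)+uv.max(0))/2;print(mu,onz("top",*mu,62))
o=((hsv[:,:,0]<15)&(hsv[:,:,1]>170)&(hsv[:,:,2]>150));o[:, :280]=0;o[:,310:]=0;o[:190]=0;o[225:]=0
v,u=np.nonzero(o);print("tip",u.mean(),v.mean(),onz("top",u.mean(),v.mean(),29.5),o.sum())
us,vs=np.meshgrid(range(255,290),range(205,240));P=np.array([dep("top",u,v,d) for u,v in zip(us.ravel(),vs.ravel())])
k=(P[:,2]>58)&(P[:,2]<75);print("knob",P[k].mean(0),k.sum());q=P[k][:,:2];l,V=np.linalg.eigh(np.cov(q.T));print(np.degrees(np.arctan2(V[1,1],V[0,1]))%180)
for nm,(u,v) in dict(oil=(180,229),stop=(192,190),slips=(205,151),turq=(346,224),blue=(312,146),plug=(227,248),brk=(246,213)).items(): print(nm,dep("top",u,v,d))
for z,P in (("knobtop",[*cc,67]),("basec",[*cc,12])): print(z,proj("side",P),proj("top",P))
E
python3 m.py
```

```text
[ 70   6 135] [ 60   6 137] [ 13  17 175]
[143 127 129] [177 130 131]
base [  73.23123689 1969.31926192] 1970.6760569716455 2
case [ 484.62402412 -126.53572201   61.94985758] [ 485.34116526 -126.88114836   59.03391121] 150
[305.5 235.5] [ 485.46780647 -126.81841561   62.        ]
tip 294.3076923076923 199.69230769230768 [581.43949728 -98.22111835  29.5       ] 13
knob [513.67929758 -39.52735844  66.59681982] 94
138.30629636345085
oil [492.775863   209.75681436  48.88167685]
stop [601.03474823 186.63080881  24.39218188]
slips [712.4406231  155.13198298  21.71777795]
turq [ 518.72778072 -236.10672853   50.23021094]
blue [ 728.25337925 -141.67628307   50.76349239]
plug [444.84441859  82.15267787  38.13126931]
brk [541.0792794   33.79669795  31.98916979]
knobtop [[ -40.73140454 -612.00836121]] [[-497.003359    370.82477023]]
basec [[ -58.37366404 -689.70989332]] [[-455.54516649  362.59465514]]
```

```bash
sed -i 's/^m=((lab.*/m=((hsv[:,:,1]<11)\&(lab[:,:,0]>90)\&(lab[:,:,0]<163)).astype(np.uint8)/' m.py; python3 m.py | grep -E "base|knob"
```

```text
base [514.0579406  -39.15475811] 113.34745538242306 35Traceback (most recent call last):
  File "m.py", line 19, in <module>
    us,vs=np.meshgrid(range(290,325),range(222,252));P=np.array([dep("top",u,v,d) for u,v in zip(us.ravel(),vs.ravel())])
                                                                 ~~~^^^^^^^^^^^^^
  File "h.py", line 12, in dep
    o,r=ray(n,u,v);return o+r*d[int(v),int(u)]
        ~~~^^^^^^^
  File "h.py", line 4, in ray
    c=env.camera_info(n);R=cv2.Rodrigues(c["rvec"])[0];o=-R.T@c["tvec"]
ValueError: time passes only in moves, steps and waits
```

```bash
cat > plan.py <<'E'
import sys
from h import *
from scipy.spatial.transform import Rotation as R
# usage: x y z yaw(tool y, deg) n f
def plan(x,y,z,yaw,n,f=0):
    s=env.observe();p=s["tcp_pos"].copy();M=s["eef_rot"].copy()
    a=np.radians(yaw);ty=np.array([np.cos(a),np.sin(a),0]);
    if abs(((np.degrees(np.arctan2(M[1,1],M[0,1]))-yaw+180)%360)-180)>90: ty=-ty
    tz=np.array([0,0,-1.]);T=np.c_[np.cross(ty,tz),ty,tz]
    print(s["clock"],p.round(1),"yaw",np.degrees(np.arctan2(M[1,1],M[0,1])).round(2),s["width"].round(1),s["force"].round(1),s["torque"].round(2))
    dp=np.array([x,y,z])-p
    rv=R.from_matrix(M.T@T).as_rotvec()/n
    for i in range(n):
        print([*[float(v) for v in np.degrees(rv).round(1)],*[float(v) for v in (M.T@dp/n/10).round(2)],f])
        M=M@R.from_rotvec(rv).as_matrix()
if __name__=="__main__":
    a=sys.argv[1:];plan(*map(float,a[:4]),int(a[4]),int(a[5]))
E
python3 plan.py 485 -127 160 -18.4 12 0
```

```text
Traceback (most recent call last):
  File "plan.py", line 17, in <module>
    a=sys.argv[1:];plan(*map(float,a[:4]),int(a[4]),int(a[5]))
                   ~~~~^^^^^^^^^^^^^^^^^^^^^^^^^^^^^^^^^^^^^^^
  File "plan.py", line 10, in plan
    print(s["clock"],p.round(1),"yaw",np.degrees(np.arctan2(M[1,1],M[0,1])).round(2),s["width"].round(1),s["force"].round(1),s["torque"].round(2))
                                                                                     ^^^^^^^^^^^^^^^^
AttributeError: 'float' object has no attribute 'round'
```

```bash
sed -i 's/s\["width"\].round(1)/round(s["width"],1)/' plan.py
python3 plan.py 485 -127 160 -18.4 12 0
```

```text
0.1 [133.8 507.3 230.6] yaw 75.23 85.2 [ 0.3  0.  -0.3] [-0.01  0.03  0.01]
[-0.0, -0.0, -7.2, -4.18, -4.36, 0.59, 0]
[-0.0, -0.0, -7.2, -3.6, -4.85, 0.59, 0]
[-0.0, -0.0, -7.2, -2.96, -5.27, 0.59, 0]
[-0.0, -0.0, -7.2, -2.28, -5.6, 0.59, 0]
[-0.0, -0.0, -7.2, -1.56, -5.84, 0.59, 0]
[-0.0, -0.0, -7.2, -0.82, -5.99, 0.59, 0]
[-0.0, -0.0, -7.2, -0.06, -6.04, 0.59, 0]
[-0.0, -0.0, -7.2, 0.7, -6.0, 0.59, 0]
[-0.0, -0.0, -7.2, 1.44, -5.87, 0.59, 0]
[-0.0, -0.0, -7.2, 2.17, -5.64, 0.59, 0]
[-0.0, -0.0, -7.2, 2.86, -5.32, 0.59, 0]
[-0.0, -0.0, -7.2, 3.5, -4.92, 0.59, 0]
```

```bash
sed -i '/if abs(((/d' plan.py
python3 plan.py 485 -127 160 -18.4 12 0
```

```text
0.1 [133.8 507.3 230.6] yaw 75.23 85.2 [ 0.3  0.  -0.3] [-0.01  0.03  0.01]
[-0.0, 0.0, 7.8, -4.18, -4.36, 0.59, 0]
[-0.0, 0.0, 7.8, -4.73, -3.76, 0.59, 0]
[-0.0, 0.0, 7.8, -5.2, -3.08, 0.59, 0]
[-0.0, 0.0, 7.8, -5.57, -2.35, 0.59, 0]
[-0.0, 0.0, 7.8, -5.83, -1.57, 0.59, 0]
[-0.0, 0.0, 7.8, -5.99, -0.76, 0.59, 0]
[-0.0, 0.0, 7.8, -6.04, 0.06, 0.59, 0]
[-0.0, 0.0, 7.8, -5.98, 0.88, 0.59, 0]
[-0.0, 0.0, 7.8, -5.8, 1.68, 0.59, 0]
[-0.0, 0.0, 7.8, -5.52, 2.45, 0.59, 0]
[-0.0, 0.0, 7.8, -5.14, 3.18, 0.59, 0]
[-0.0, 0.0, 7.8, -4.66, 3.85, 0.59, 0]
```

Request:
carry_out([
  [0,0,7.8,-4.2,-4.4,0.5,0],
  [0,0,7.8,-4.7,-3.8,0.5,0],
  [0,0,7.8,-5.2,-3.1,0.5,0],
  [0,0,7.8,-5.6,-2.3,0.5,0],
  [0,0,7.8,-5.8,-1.6,0.5,0],
  [0,0,7.8,-6.0,-0.8,0.5,0],
  [0,0,7.8,-6.0,0.1,0.5,0],
  [0,0,7.8,-6.0,0.9,0.5,0],
  [0,0,7.8,-5.8,1.7,0.5,0],
  [0,0,7.8,-5.5,2.4,0.5,0],
  [0,0,7.8,-5.1,3.2,0.5,0],
  [0,0,7.8,-4.7,3.8,0.5,0],
])

```text
clock: 1.6
tcp_pos: [476.9, -151.4, 167.5]
eef_rot: [[0.358, 0.934, 0.002], [0.934, -0.358, -0.003], [-0.002, 0.002, -1.0]]
force: [0.9, 0.7, 0.4]
width: 85.7
```

```bash
python3 plan.py 485 -127 100 -18.4 4 0
```

```text
1.6 [ 476.9 -151.4  167.5] yaw -21.0 85.7 [0.9 0.7 0.4] [ 0.01 -0.04 -0.01]
[0.0, 0.0, -0.7, 0.65, -0.03, 1.69, 0]
[0.0, 0.0, -0.7, 0.65, -0.03, 1.69, 0]
[0.0, 0.0, -0.7, 0.64, -0.02, 1.69, 0]
[0.0, 0.0, -0.7, 0.64, -0.01, 1.69, 0]
```

Request:
carry_out([
  [0,0,-0.7,0.8,0,1.5,0],
  [0,0,-0.7,0.8,0,1.5,0],
  [0,0,-0.7,0.6,0,1.5,0],
  [0,0,-0.5,0.3,0,1.0,0],
  [0,0,0,0,0,0,0],
])

```text
clock: 2.22
tcp_pos: [485.0, -127.5, 107.2]
eef_rot: [[0.315, 0.949, -0.002], [0.949, -0.315, -0.002], [-0.002, -0.002, -1.0]]
force: [0.4, -0.4, -0.4]
width: 85.8
```

```bash
python3 plan.py 485 -127 24 -18.4 6 0
```

```text
2.225 [ 485.  -127.5  107.2] yaw -18.34 85.8 [ 0.4 -0.4 -0.4] [ 0.03 -0.03  0.03]
[-0.0, 0.0, 0.0, 0.01, 0.0, 1.39, 0]
[-0.0, 0.0, 0.0, 0.01, -0.0, 1.39, 0]
[-0.0, 0.0, 0.0, 0.01, -0.0, 1.39, 0]
[-0.0, 0.0, 0.0, 0.01, -0.0, 1.39, 0]
[-0.0, 0.0, 0.0, 0.01, -0.0, 1.39, 0]
[-0.0, 0.0, 0.0, 0.01, -0.0, 1.39, 0]
```

Request:
carry_out([
  [0,0,0,0,0,1.4,0],
  [0,0,0,0,0,1.4,0],
  [0,0,0,0,0,1.4,0],
  [0,0,0,0,0,1.4,0],
  [0,0,0,0,0,1.4,0],
  [0,0,0,0,0,1.0,0],
  [0,0,0,0,0,0,0],
])

```text
clock: 3.1
tcp_pos: [484.6, -127.4, 21.8]
eef_rot: [[0.314, 0.949, -0.002], [0.949, -0.314, -0.002], [-0.002, -0.001, -1.0]]
force: [0.9, 0.4, 0.0]
width: 85.5
```

```bash
python3 - <<'E'
from h import *
print(env.observe()["tcp_pos"])
p,d=env.snapshot("side");cv2.imwrite("pics/s1.png",p[:,:,::-1]);crop("side",220,80,180,150,4,"pics/s1c.png","pics/s1.png")
E
```

```text
[ 484.64743384 -127.42995337   21.82072977]
```

View pics/s1c.png

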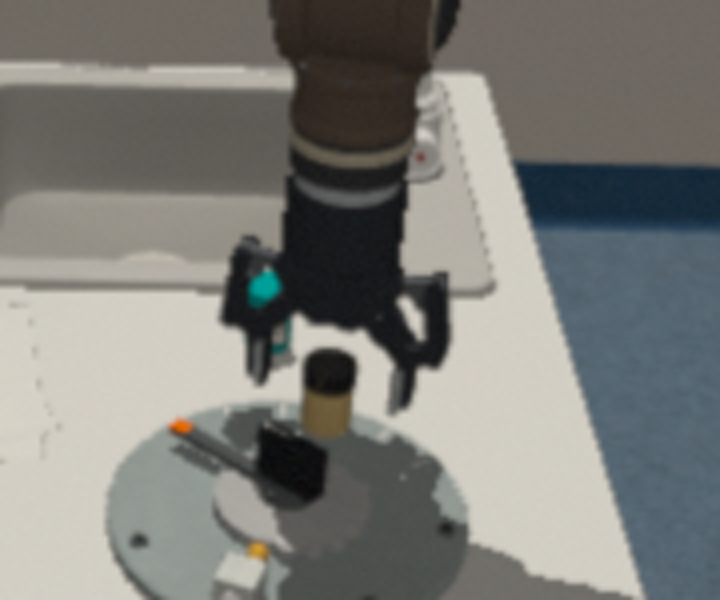

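The case, at crop (327,390), is centred between the open fingers. I'll close gently.

Request:
carry_out([
  [0,0,0,0,0,0,255],
  [0,0,0,0,0,0,255],
  [0,0,0,0,0,0,255],
  [0,0,0,0,0,0,255],
  [0,0,0,0,0,0,255],
  [0,0,0,0,0,0,255],
  [0,0,0,0,0,0,255],
  [0,0,0,0,0,0,255],
], squeeze=25)

```text
clock: 4.15
tcp_pos: [486.1, -127.8, 23.9]
eef_rot: [[0.314, 0.949, 0.001], [0.949, -0.314, -0.003], [-0.002, 0.002, -1.0]]
force: [0.3, -0.7, -0.7]
width: 35.3
```

Request:
carry_out([
  [0,0,0,0,0,-0.6,255],
  [0,0,0,0,0,-1.2,255],
  [0,0,0,0,0,-1.5,255],
  [0,0,0,0,0,-1.5,255],
  [0,0,0,0,0,-1.2,255],
  [0,0,0,0,0,-0.5,255],
  [0,0,0,0,0,0,255],
])

```text
clock: 5.03
tcp_pos: [486.9, -127.8, 95.2]
eef_rot: [[0.314, 0.949, 0.004], [0.949, -0.314, -0.004], [-0.002, 0.005, -1.0]]
force: [-0.3, 0.1, -0.6]
width: 35.7
```

```bash
python3 plan.py 400 -155 80 -18.4 6 255;  python3 - <<'E'
from h import *
p,d=env.snapshot("side");cv2.imwrite("pics/s2.png",p[:,:,::-1]);crop("side",220,80,180,150,4,"pics/s2c.png","pics/s2.png")
E
```

```text
5.025 [ 486.9 -127.8   95.2] yaw -18.31 35.7 [-0.3  0.1 -0.6] [ 0.01 -0.02  0.01]
[0.0, 0.0, 0.0, -0.88, -1.23, 0.25, 255]
[0.0, 0.0, 0.0, -0.88, -1.23, 0.25, 255]
[0.0, 0.0, 0.0, -0.89, -1.23, 0.25, 255]
[0.0, 0.0, 0.0, -0.89, -1.23, 0.25, 255]
[0.0, 0.0, 0.0, -0.89, -1.23, 0.25, 255]
[0.0, 0.0, 0.0, -0.89, -1.23, 0.25, 255]
```

View pics/s2c.png

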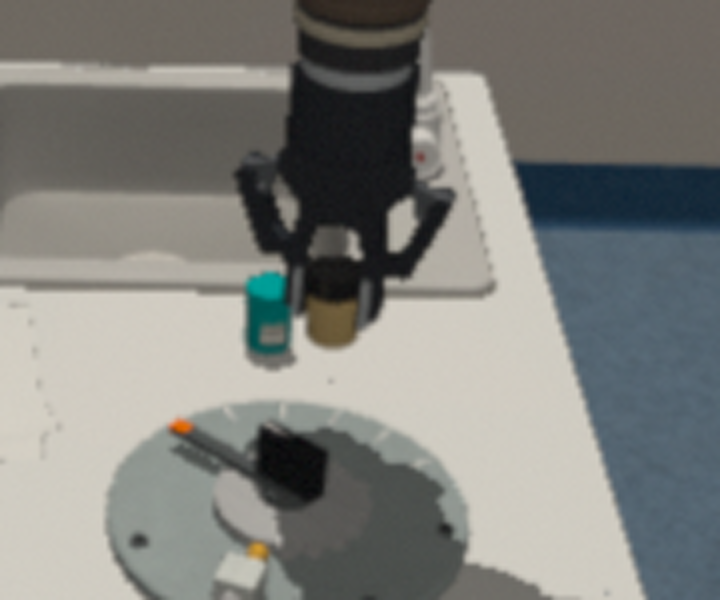

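The case is lifted and upright, at crop (332,300). Next I'll carry it to (400,-155) and lower it.

Request:
carry_out([
  [0,0,0,-0.6,-0.9,0.2,255],
  [0,0,0,-1.0,-1.4,0.2,255],
  [0,0,0,-1.0,-1.4,0.2,255],
  [0,0,0,-1.0,-1.4,0.2,255],
  [0,0,0,-0.9,-1.2,0.2,255],
  [0,0,0,-0.4,-0.6,0.0,255],
  [0,0,0,0,0,0,255],
])

```text
clock: 5.95
tcp_pos: [397.5, -154.2, 82.4]
eef_rot: [[0.316, 0.949, 0.0], [0.949, -0.316, -0.003], [-0.003, 0.001, -1.0]]
force: [0.0, -0.2, 0.1]
width: 35.5
```

```bash
python3 plan.py 400 -155 15 -18.4 6 255
```

```text
5.95 [ 397.5 -154.2   82.4] yaw -18.39 35.5 [ 0.  -0.2  0.1] [-0.01 -0.05  0.01]
[0.0, 0.0, 0.0, 0.0, 0.04, 1.12, 255]
[0.0, 0.0, 0.0, 0.0, 0.04, 1.12, 255]
[0.0, 0.0, 0.0, 0.0, 0.04, 1.12, 255]
[0.0, 0.0, 0.0, 0.0, 0.04, 1.12, 255]
[0.0, 0.0, 0.0, 0.0, 0.04, 1.12, 255]
[0.0, 0.0, 0.0, 0.0, 0.04, 1.12, 255]
```

Request:
carry_out([
  [0,0,0,0,0,1.2,255],
  [0,0,0,0,0,1.2,255],
  [0,0,0,0,0,1.2,255],
  [0,0,0,0,0,1.2,255],
  [0,0,0,0,0,1.0,255],
  [0,0,0,0,0,0.5,255],
  [0,0,0,0,0,0.2,255],
  [0,0,0,0,0,0,255],
])

```text
clock: 6.95
tcp_pos: [398.5, -153.9, 12.0]
eef_rot: [[0.314, 0.949, -0.0], [0.949, -0.314, -0.002], [-0.002, 0.0, -1.0]]
force: [-0.2, -0.9, 0.5]
width: 35.5
```

Request:
carry_out([
  [0,0,0,0,0,0.1,255],
  [0,0,0,0,0,0.1,255],
])

```text
clock: 7.2
tcp_pos: [398.8, -154.1, 11.5]
eef_rot: [[0.314, 0.949, 0.001], [0.949, -0.314, -0.003], [-0.002, 0.001, -1.0]]
force: [-5.6, 1.9, 11.7]
width: 35.8
```

Request:
carry_out([
  [0,0,0,0,0,-0.1,255],
  [0,0,0,0,0,0,0],
  [0,0,0,0,0,0,0],
  [0,0,0,0,0,0,0],
  [0,0,0,0,0,0,0],
  [0,0,0,0,0,0,0],
  [0,0,0,0,0,-1,0],
  [0,0,0,0,0,-2,0],
  [0,0,0,0,0,-3,0],
  [0,0,0,0,0,-3,0],
  [0,0,0,0,0,-2,0],
  [0,0,0,0,0,-1,0],
])

```text
clock: 8.7
tcp_pos: [398.7, -153.8, 139.3]
eef_rot: [[0.314, 0.949, 0.002], [0.949, -0.314, -0.003], [-0.002, 0.003, -1.0]]
force: [0.3, -0.2, -0.7]
width: 85.8
```

```bash
python3 - <<'E'
from h import *
print(env.observe()["tcp_pos"])
for n in("side","top"):
    p,d=env.snapshot(n);cv2.imwrite(f"pics/{n}3.png",p[:,:,::-1]);np.save(f"pics/{n}3.npy",d)
a=cv2.resize(cv2.imread("pics/side3.png")[100:250,220:400],(720,600),interpolation=cv2.INTER_CUBIC);cv2.imwrite("pics/s3c.png",a)
a=cv2.resize(cv2.imread("pics/top3.png")[170:295,210:360],(720,600),interpolation=cv2.INTER_CUBIC);cv2.imwrite("pics/t3c.png",a)
E
```

```text
[ 398.70314807 -153.77900137  139.30365256]
```

View pics/s3c.png

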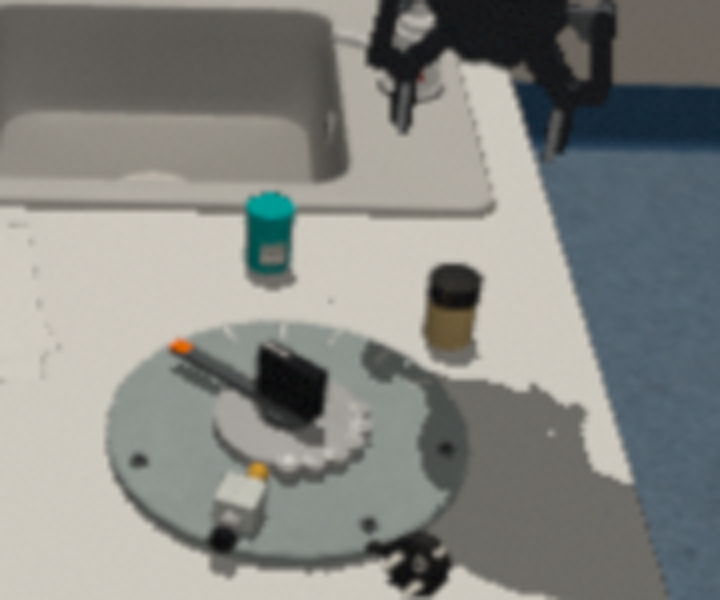

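View pics/t3c.png

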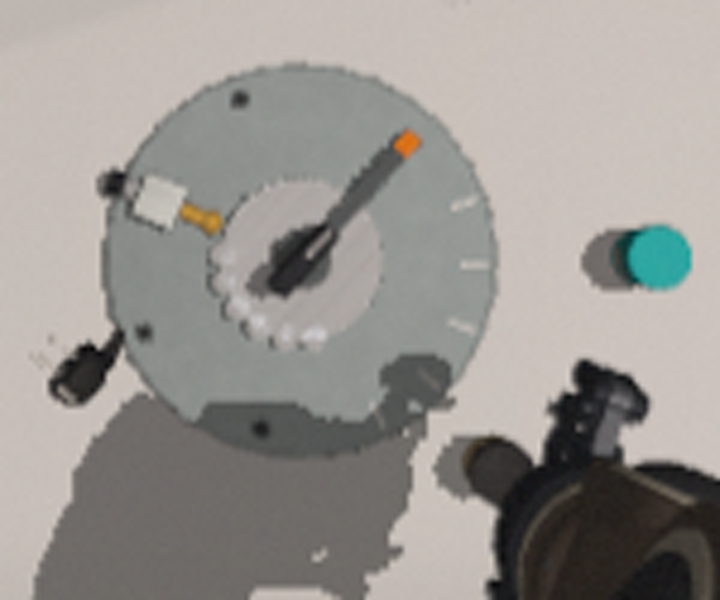

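The case stands upright on the worktop at side crop (452,305), let go. Line 3 is now visible at top crop (460,326). Next: the angles of the lines and the pointer.

```bash
python3 - <<'E'
from h import *
c=np.array([514,-39.3])
for nm,x,y,z in(("l1",463,204,12),("l2",474,265,12),("l3",460,326,12),("l4",425,378,12),("tip",407,144,29.5)):
    P=onz("top",210+(x+.5)/4.8-.5,170+(y+.5)/4.8-.5,z)[:2]-c;print(nm,P.round(1),np.hypot(*P).round(1),np.degrees(np.arctan2(P[1],P[0])).round(1))
E
python3 plan.py 514 -39.3 120 48.5 8 0
```

```text
l1 [ 34.6 -94. ] 100.1 -69.8
l2 [  -0.6 -101. ] 101.0 -90.4
l3 [-36.1 -93.5] 100.2 -111.1
l4 [-66.5 -73.8] 99.3 -132.0
tip [ 67.7 -59.2] 89.9 -41.2
8.8 [ 398.9 -153.8  138.9] yaw -18.32 85.3 [ 0.2 -0.4 -0.5] [ 0.   -0.03 -0.01]
[0.0, 0.0, -8.4, 1.81, 0.92, 0.24, 0]
[0.0, 0.0, -8.4, 1.66, 1.17, 0.24, 0]
[0.0, 0.0, -8.4, 1.47, 1.4, 0.24, 0]
[0.0, 0.0, -8.4, 1.25, 1.6, 0.24, 0]
[0.0, 0.0, -8.4, 1.01, 1.76, 0.24, 0]
[0.0, 0.0, -8.4, 0.74, 1.89, 0.24, 0]
[0.0, 0.0, -8.4, 0.46, 1.98, 0.24, 0]
[0.0, 0.0, -8.4, 0.17, 2.02, 0.24, 0]
```

Request:
carry_out([
  [0,0,-8.4,1.8,0.9,0.2,0],
  [0,0,-8.4,1.7,1.2,0.2,0],
  [0,0,-8.4,1.5,1.4,0.2,0],
  [0,0,-8.4,1.2,1.6,0.2,0],
  [0,0,-8.4,1.0,1.8,0.2,0],
  [0,0,-8.4,0.7,1.9,0.2,0],
  [0,0,-7.4,0.4,1.6,0.2,0],
  [0,0,-4,0.1,1.0,0.2,0],
  [0,0,0,0,0,0,0],
])

```text
clock: 9.93
tcp_pos: [501.0, -43.5, 112.4]
eef_rot: [[-0.713, 0.701, -0.012], [0.702, 0.713, -0.001], [0.008, -0.009, -1.0]]
force: [-0.4, -0.5, -0.5]
width: 85.3
```

```bash
python3 plan.py 514 -39.3 34 48.8 8 0
```

```text
9.925 [501.  -43.5 112.4] yaw 45.45 85.3 [-0.4 -0.5 -0.5] [-0.04  0.03  0.03]
[-0.1, -0.1, -0.4, -0.09, 0.16, 0.98, 0]
[-0.1, -0.1, -0.4, -0.09, 0.16, 0.98, 0]
[-0.1, -0.1, -0.4, -0.09, 0.16, 0.98, 0]
[-0.1, -0.1, -0.4, -0.09, 0.16, 0.98, 0]
[-0.1, -0.1, -0.4, -0.09, 0.15, 0.98, 0]
[-0.1, -0.1, -0.4, -0.09, 0.15, 0.98, 0]
[-0.1, -0.1, -0.4, -0.09, 0.15, 0.98, 0]
[-0.1, -0.1, -0.4, -0.09, 0.15, 0.98, 0]
```

Request:
carry_out([
  [-0.4,-0.4,-1.5,-0.4,0.6,0.2,0],
  [-0.4,-0.4,-1.2,-0.3,0.5,0.3,0],
  [0,0,-0.6,0,0.2,0.3,0],
  [0,0,0,0,0,0,0],
])

```text
clock: 10.42
tcp_pos: [514.8, -39.5, 102.9]
eef_rot: [[-0.752, 0.659, 0.007], [0.659, 0.752, -0.001], [-0.006, 0.004, -1.0]]
force: [-1.1, -0.8, -0.3]
width: 85.3
```

```bash
python3 plan.py 514 -39.3 35 48.8 6 0
```

```text
10.425 [514.8 -39.5 102.9] yaw 48.78 85.3 [-1.1 -0.8 -0.3] [ 0.01 -0.01  0.04]
[0.0, 0.1, -0.0, 0.02, -0.01, 1.13, 0]
[0.0, 0.1, -0.0, 0.02, -0.01, 1.13, 0]
[0.0, 0.1, -0.0, 0.02, -0.01, 1.13, 0]
[0.0, 0.1, -0.0, 0.02, -0.01, 1.13, 0]
[0.0, 0.1, -0.0, 0.01, -0.01, 1.13, 0]
[0.0, 0.1, -0.0, 0.01, -0.01, 1.13, 0]
```

Request:
carry_out([
  [0,0.1,0,0,0,1.1,0],
  [0,0.1,0,0,0,1.1,0],
  [0,0.1,0,0,0,1.1,0],
  [0,0.1,0,0,0,1.1,0],
  [0,0,0,0,0,1.1,0],
  [0,0,0,0,0,0.7,0],
  [0,0,0,0,0,0,0],
])

```text
clock: 11.3
tcp_pos: [514.1, -39.5, 35.6]
eef_rot: [[-0.752, 0.659, -0.0], [0.659, 0.752, 0.004], [0.003, 0.003, -1.0]]
force: [-0.4, 0.4, 0.6]
width: 85.6
```

```bash
python3 plan.py 514 -39.3 35 48.8 3 0
```

```text
11.3 [514.1 -39.5  35.6] yaw 48.74 85.6 [-0.4  0.4  0.6] [0. 0. 0.]
[0.1, -0.1, -0.0, 0.01, 0.0, 0.02, 0]
[0.1, -0.1, -0.0, 0.01, 0.0, 0.02, 0]
[0.1, -0.1, -0.0, 0.01, 0.0, 0.02, 0]
```

Request:
carry_out([
  [0,0,0,0,0,0,255],
  [0,0,0,0,0,0,255],
  [0,0,0,0,0,0,255],
  [0,0,0,0,0,0,255],
  [0,0,0,0,0,0,255],
  [0,0,0,0,0,0,255],
  [0,0,0,0,0,0,255],
  [0,0,0,0,0,0,255],
  [0,0,0,0,0,0,255],
], squeeze=70)

```text
clock: 12.42
tcp_pos: [514.9, -39.7, 37.0]
eef_rot: [[-0.752, 0.659, 0.002], [0.659, 0.752, 0.004], [0.001, 0.004, -1.0]]
force: [-1.3, -0.4, -0.1]
width: 12.9
```

```bash
python3 plan.py 514 -39.3 35 33 3 255
```

```text
12.425 [514.9 -39.7  37. ] yaw 48.74 12.9 [-1.3 -0.4 -0.1] [-0.07  0.22 -0.06]
[0.1, -0.0, 5.2, 0.03, -0.01, 0.07, 255]
[0.1, -0.0, 5.2, 0.03, -0.01, 0.07, 255]
[0.1, -0.0, 5.2, 0.03, -0.02, 0.07, 255]
```

Request:
carry_out([
  [0,0,4,0,0,0.05,255],
  [0,0,4,0,0,0.05,255],
  [0,0,4,0,0,0,255],
])

```text
clock: 12.8
tcp_pos: [514.6, -39.9, 37.0]
eef_rot: [[-0.594, 0.805, 0.002], [0.805, 0.594, 0.003], [0.001, 0.003, -1.0]]
force: [-0.7, -1.6, -1.3]
width: 12.8
```

```bash
python3 plan.py 514 -39.3 36 20 3 255
```

```text
12.8 [514.6 -39.9  37. ] yaw 36.43 12.8 [-0.7 -1.6 -1.3] [-0.19  0.01  0.33]
[0.1, -0.0, 5.5, 0.03, -0.0, 0.03, 255]
[0.1, -0.0, 5.5, 0.03, -0.01, 0.03, 255]
[0.1, -0.0, 5.5, 0.03, -0.01, 0.03, 255]
```

Request:
carry_out([
  [0,0,4,0,0,0,255],
  [0,0,4,0,0,0,255],
  [0,0,4,0,0,0,255],
])

```text
clock: 13.18
tcp_pos: [514.3, -40.2, 37.0]
eef_rot: [[-0.408, 0.913, 0.002], [0.913, 0.408, 0.002], [0.001, 0.002, -1.0]]
force: [-1.6, -0.4, 0.0]
width: 12.7
```

```bash
python3 plan.py 514 -39.3 36 20 3 255
```

```text
13.175 [514.3 -40.2  37. ] yaw 24.08 12.7 [-1.6 -0.4  0. ] [-0.11  0.17  0.06]
[0.0, -0.0, 1.4, 0.03, 0.0, 0.03, 255]
[0.0, -0.0, 1.4, 0.03, 0.0, 0.03, 255]
[0.0, -0.0, 1.4, 0.03, -0.0, 0.03, 255]
```

Request:
carry_out([
  [0,0,0,0,0,0,255],
])

```text
clock: 13.3
tcp_pos: [514.3, -40.2, 37.0]
eef_rot: [[-0.408, 0.913, 0.002], [0.913, 0.408, 0.002], [0.001, 0.002, -1.0]]
force: [-0.3, -0.6, 0.4]
width: 12.9
```

```bash
python3 plan.py 514 -39.3 36 20 3 255; python3 - <<'E'
from h import *
p,d=env.snapshot("top");cv2.imwrite("pics/top4.png",p[:,:,::-1])
a=cv2.resize(p[170:295,210:360,::-1],(720,600),interpolation=cv2.INTER_CUBIC);cv2.imwrite("pics/t4c.png",a)
E
```

```text
13.3 [514.3 -40.2  37. ] yaw 24.09 12.9 [-0.3 -0.6  0.4] [ 0.    0.09 -0.24]
[0.0, -0.0, 1.4, 0.03, 0.0, 0.03, 255]
[0.0, -0.0, 1.4, 0.03, 0.0, 0.03, 255]
[0.0, -0.0, 1.4, 0.03, 0.0, 0.03, 255]
```

View pics/t4c.png

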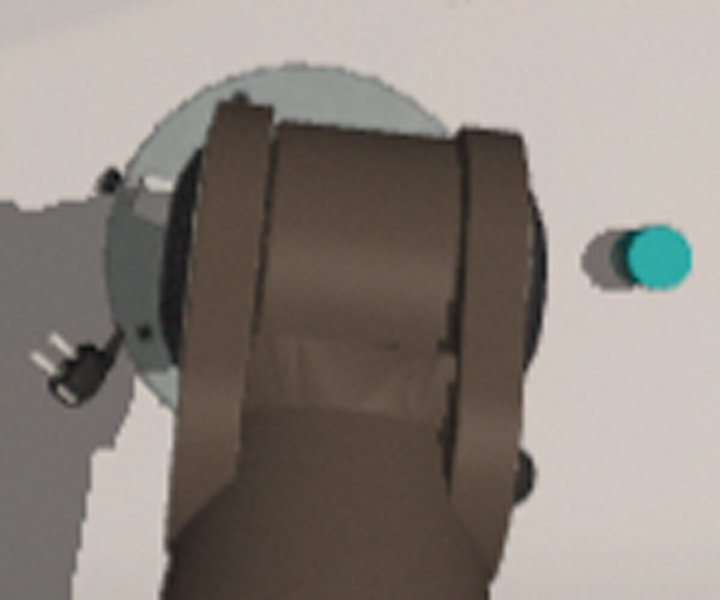

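The arm hides the plate in the top view, so I'll check in the side view.

Request:
carry_out([
  [0,0,4,0,0,0,255],
  [0,0,4,0,0,0,255],
  [0,0,4,0,0,0,255],
])

```text
clock: 13.72
tcp_pos: [513.9, -40.3, 37.0]
eef_rot: [[-0.21, 0.978, 0.001], [0.978, 0.21, 0.002], [0.001, 0.001, -1.0]]
force: [-1.5, -0.8, 1.1]
width: 12.9
```

```bash
python3 plan.py 514 -39.3 36 20 1 255; python3 - <<'E'
from h import *
p,d=env.snapshot("side");cv2.imwrite("pics/side5.png",p[:,:,::-1])
a=cv2.resize(p[140:250,230:360,::-1],(709,600),interpolation=cv2.INTER_CUBIC);cv2.imwrite("pics/s5c.png",a)
E
```

```text
13.725 [513.9 -40.3  37. ] yaw 12.11 12.9 [-1.5 -0.8  1.1] [-0.12  0.11  0.22]
[0.1, -0.1, -7.9, 0.1, 0.03, 0.1, 255]
```

View pics/s5c.png

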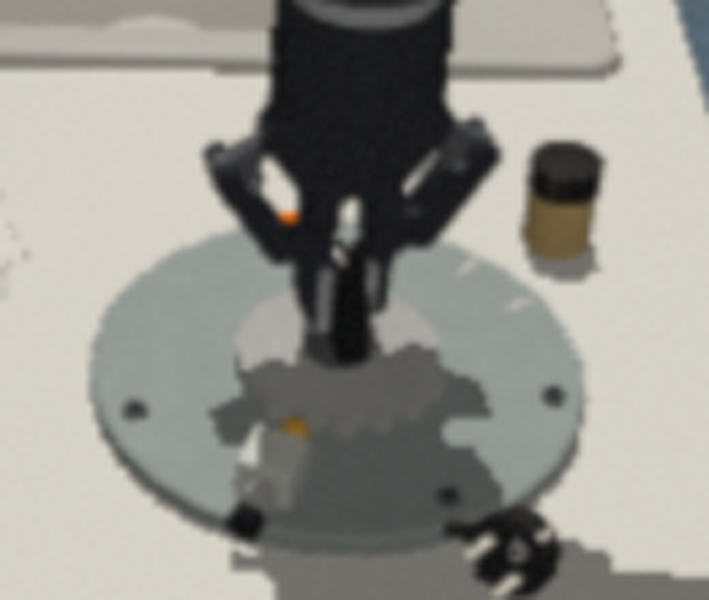

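The knob turns with the gripper. The orange tip is visible at crop (289,216), about full-image (283,179.6). I'll measure its angle.

```bash
cat > tip.py <<'E'
from h import *
import sys
im=cv2.imread(sys.argv[1]);hsv=cv2.cvtColor(im,cv2.COLOR_BGR2HSV)
o=((hsv[:,:,0]<13)&(hsv[:,:,1]>150)&(hsv[:,:,2]>110)).astype(np.uint8);o[:150]=0;o[225:]=0;o[:,:235]=0;o[:,350:]=0
v,u=np.nonzero(o);print(list(zip(u,v)))
P=onz("side",u.mean(),v.mean(),28.5)[:2]-[514,-39.3];print(P,np.hypot(*P),np.degrees(np.arctan2(P[1],P[0])))
E
python3 tip.py pics/side0.png; python3 tip.py pics/side5.png
```

```text
[(np.int64(264), np.int64(185)), (np.int64(265), np.int64(185)), (np.int64(263), np.int64(186)), (np.int64(267), np.int64(186)), (np.int64(263), np.int64(187)), (np.int64(266), np.int64(187)), (np.int64(267), np.int64(187))]
[ 65.6475793  -57.90058123] 87.53331922811071 -41.41200711214034
[(np.int64(283), np.int64(179)), (np.int64(284), np.int64(179))]
[ 16.3765638  -91.44320571] 92.89807163269249 -79.84653709438493
```

Request:
carry_out([
  [0,0,4,0,0,0,255],
  [0,0,4,0,0,0,255],
  [0,0,4,0,0,0,255],
  [0,0,4,0,0,0,255],
  [0,0,4,0,0,0,255],
])

```text
clock: 14.4
tcp_pos: [513.3, -40.3, 37.0]
eef_rot: [[0.138, 0.99, 0.0], [0.99, -0.138, 0.001], [0.001, -0.0, -1.0]]
force: [-1.6, -0.6, 1.9]
width: 13.0
```

```bash
python3 plan.py 514 -39.3 36 -21 1 255
```

```text
14.4 [513.3 -40.3  37. ] yaw -7.92 13.0 [-1.6 -0.6  1.9] [-0.1   0.12  0.21]
[-0.0, -0.1, 13.1, 0.11, 0.05, 0.1, 255]
```

Request:
carry_out([
  [0,0,4,0.05,0,0,255],
  [0,0,4,0.05,0,0,255],
  [0,0,3,0,0,0,255],
  [0,0,1.5,0,0,0,255],
  [0,0,0,0,0,0,255],
])

```text
clock: 15.02
tcp_pos: [513.0, -40.3, 37.0]
eef_rot: [[0.347, 0.938, -0.001], [0.938, -0.347, -0.001], [-0.001, -0.0, -1.0]]
force: [-1.6, -0.2, 0.3]
width: 12.7
```

```bash
python3 plan.py 514 -39.3 36 -21 1 255; python3 - <<'E'
from h import *
p,d=env.snapshot("side");cv2.imwrite("pics/side6.png",p[:,:,::-1])
a=cv2.resize(p[140:250,230:360,::-1],(709,600),interpolation=cv2.INTER_CUBIC);cv2.imwrite("pics/s6c.png",a)
E
```

```text
15.025 [513.  -40.3  37. ] yaw -20.3 12.7 [-1.6 -0.2  0.3] [ 0.05 -0.02 -0.19]
[-0.0, 0.1, 0.7, 0.13, 0.06, 0.1, 255]
```

View pics/s6c.png

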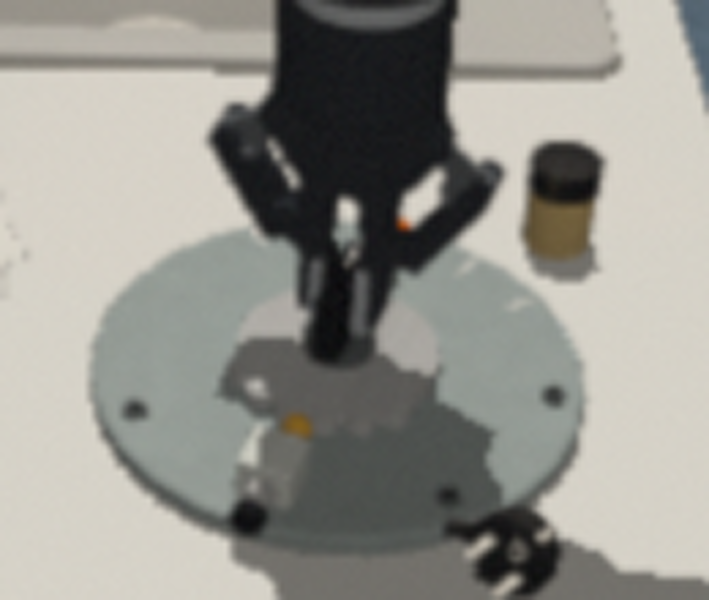

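```bash
python3 tip.py pics/side6.png; python3 - <<'E'
from h import *
P=onz("side",230+402.5/5.454-.5,140+223.5/5.454-.5,28.5)[:2]-[514,-39.3];print(P,np.hypot(*P),np.degrees(np.arctan2(P[1],P[0])))
for a in (-106,-110.8,-115):
    for r in (86,94):
        print(a,r,(proj("side",[514+r*np.cos(np.radians(a)),-39.3+r*np.sin(np.radians(a)),29.5])-[229.5,139.5])*5.454)
E
```

```text
[(np.int64(303), np.int64(181)), (np.int64(304), np.int64(181))]
[-36.99172678 -84.62652418] 92.35819641179759 -113.6109758895897
[-36.59463688 -86.9426675 ] 94.33024371887956 -112.82648761552136
-106 86 [[376.85735982 226.43719668]]
-106 94 [[380.53581475 217.1972216 ]]
-110.8 86 [[391.08289809 229.5623952 ]]
-110.8 94 [[396.00579282 220.57672071]]
-115 86 [[403.2719946  232.86767374]]
-115 94 [[409.26740244 224.15177175]]
```

Request:
carry_out([
  [0,0,0,0,0,0,255],
  [0,0,0,0,0,0,255],
  [0,0,0,0,0,0,255],
  [0,0,0,0,0,0,255],
])

```text
clock: 15.58
tcp_pos: [513.0, -40.3, 37.0]
eef_rot: [[0.346, 0.938, -0.001], [0.938, -0.346, -0.001], [-0.001, -0.0, -1.0]]
force: [-1.6, 0.3, 0.1]
width: 12.7
```

```bash
python3 - <<'E'
from h import *
T=[]
for i in range(12):
    env.snapshot("side" if i%2 else "top");s=env.observe();T.append([*s["torque"],*s["force"],s["tcp_pos"][0],np.degrees(np.arctan2(s["eef_rot"][1,1],s["eef_rot"][0,1])),s["width"]])
T=np.array(T);print(T.mean(0).round(2),T.std(0).round(2),s["clock"])
p,d=env.snapshot("side");cv2.imwrite("pics/side7.png",p[:,:,::-1])
a=cv2.resize(p[155:215,265:340,::-1],(750,600),interpolation=cv2.INTER_CUBIC);cv2.imwrite("pics/s7c.png",a)
E
```

```text
[-0.0000e+00  1.0000e-02 -1.9000e-01 -1.1600e+00 -6.0000e-02  7.2000e-01
  5.1298e+02 -2.0240e+01  1.2970e+01] [0.03 0.03 0.03 0.41 0.69 0.51 0.02 0.   0.31] 16.175
```

View pics/s7c.png

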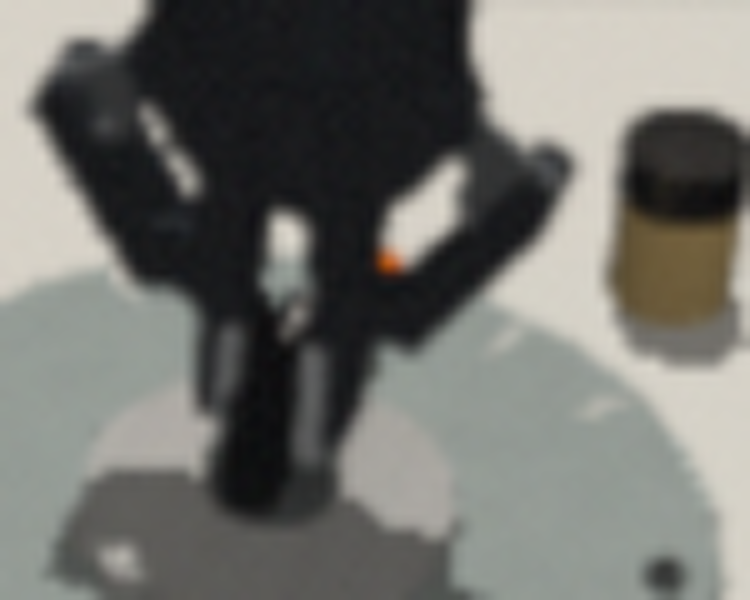

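The steady moment of -0.19 N·m means the plunger still pulls clockwise, so the knob is just short of the stop's centre. I'll creep on and feel for the sign change.

Request:
carry_out([
  [0,0,1,0,0,0,255],
  [0,0,0,0,0,0,255],
  [0,0,0,0,0,0,255],
])

```text
clock: 16.6
tcp_pos: [512.9, -40.3, 37.0]
eef_rot: [[0.362, 0.932, -0.001], [0.932, -0.362, -0.001], [-0.001, -0.0, -1.0]]
force: [-1.0, -0.2, 0.3]
width: 12.8
```

```bash
cat > tq.py <<'E'
from h import *
T=[]
for i in range(6):
    env.snapshot("side" if i%2 else "top");s=env.observe();T.append([*s["torque"],*s["force"],s["tcp_pos"][0],np.degrees(np.arctan2(s["eef_rot"][1,1],s["eef_rot"][0,1])),s["width"]])
T=np.array(T);print(T.mean(0).round(2),T.std(0).round(2)[2],s["clock"])
E
python3 tq.py
```

```text
[-5.0000e-02  1.0000e-02  1.5000e-01 -8.5000e-01 -5.3000e-01  9.9000e-01
  5.1293e+02 -2.1250e+01  1.3060e+01] 0.05 16.9
```

The moment flips to +0.15 N·m between yaw -20.2° and -21.3°. That is the centre of a stop, and it matches line 3 (predicted yaw about -21°). I'll do a last check, then hand in.

```bash
python3 - <<'E'
from h import *
p,d=env.snapshot("side");cv2.imwrite("pics/side8.png",p[:,:,::-1])
a=cv2.imread("pics/side3.png").astype(int);b=cv2.imread("pics/side8.png").astype(int)
c0=cv2.imread("pics/side0.png").astype(int)
for n,(x,y) in dict(case=(333,177),oil=(308,287),stop=(253,276),slips=(201,263)).items():
    print(n,abs((a if n=="case" else c0)[y-14:y+14,x-12:x+12]-b[y-14:y+14,x-12:x+12]).mean().round(1))
print(env.finish_job())
E
```

```text
case 7.3
oil 17.4
stop 14.4
slips 14.6
the job is handed in; nothing more can be done
None
```

View pics/side8.png

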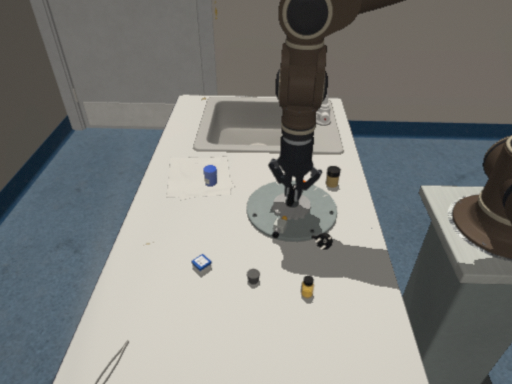

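The job is handed in at about 17 s. The tan case stands on the worktop clear of the base, and the knob is gripped in the third stop; the hand-in gave no verdict.

- **Case:** I lifted it off the base and set it upright at about (399, -154) mm, roughly 162 mm from the knob's axis, and let go. The last picture shows it standing at pixel (333,177).
- **Knob:** I gripped the bar with 70 N and turned it about 70° clockwise. The plunger's moment changed from -0.19 to +0.15 N·m between -20.2° and -21.3° of gripper yaw, which is the centre of a stop. This agrees with engraved line 3, which predicted about -21°. The gripper is at -21.25° and still holding.
- **Pointer tip:** it read about -113° in the side view, against -111° for line 3. The fingers partly hid the tip, so I gave that reading less weight.
- **Other small things:** in the last picture the amber bottle, stopper and blue-lidded box are at the same pixels as at the start. My pixel-difference check on them gave 14 to 17 grey levels, which I put down to the changed lighting, so I relied on the picture.

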